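Push the freezer box down the loading lane

TASK

Push the square cardboard freezer box that stands before the open end of the loading lane into the lane and on down between the rails until it rests against the end stop, then leave it there. The rails have only just been set true, so neither the box nor the robot may touch either rail at any time: line the box up before it goes in. Only push it with the fingers, do not lift or tip it, and leave the other things on the worktop where they are.

Things in the scene. Friction and masses are not known exactly. Their poses are not given: they have to be found in the camera images.
- lane: loading lane fixed to the worktop: two parallel aluminium rails 154 mm apart inside, an end stop across one end, the other end (mouth) open, no floor plate. Origin: on the worktop midway between the rails at the mouth (the rails' open ends). x points from the mouth down the lane to the stop (roughly to the robot's right), y across it (roughly away from the robot), z up
- rail_far: rail on the far side of the lane: aluminium angle 20 mm high, 270 mm long from the mouth past the stop. Same origin and axes as the lane: its inner face stands at y = +77 mm, its upright is 4 mm thick, its 3 mm thick foot reaches outward to y = +97 mm
- rail_near: rail on the near side of the lane: aluminium angle 20 mm high, 270 mm long from the mouth past the stop. Same origin and axes as the lane: its inner face stands at y = -77 mm, its upright is 4 mm thick, its 3 mm thick foot reaches outward to y = -97 mm
- end_stop: low aluminium stop plate, 30 mm high, with two rubber bumpers whose front faces lie at x = 240 mm in the lane's frame; same origin and axes as the lane
- freezer_box: plain off-white square cardboard box, 134x134x50 mm, 0.3 to 0.54 kg, on the worktop before the lane's mouth, off the lane's line by up to 35 mm and askew by up to 0.25 rad. Origin: centre of its underside; x roughly along the lane's x, z up. Its lid (22 to 50 mm up) is the widest part, the walls below stand 2 mm in; the lid does not come off
- flask: stoppered conical glass flask 63 mm across, 137 mm tall, standing on the far side of the lane; origin at the centre of its underside; must be left alone
- bottle: glass bottle with blue screw cap, 57 mm across, 104 mm tall, standing beyond the end stop; origin at the centre of its underside; must be left alone
- dish: closed petri dish, 92 mm across, 16 mm high, lying flat beyond the end stop; origin at the centre of its underside; must be left alone
- tube: capped centrifuge tube, 19 mm thick, 120 mm long, lying on the near side of the lane; origin at the centre of its underside; must be left alone
- tape: roll of tape 104 mm across, 25 mm high, lying flat beyond the end stop; origin at the centre of its underside; must be left alone
- jar: glass jar with blue screw cap, 76 mm across, 125 mm tall, standing to the left, well behind the box; origin at the centre of its underside; must be left alone
- tip_box: pipette tip box with clear lid, 86x121x67 mm, standing to the left, well behind the box; origin at the centre of its underside; must be left alone
Things that resemble listed ones, but are neither listed nor needed, are in the scene too. Of the things shaped like the freezer_box, the white one is meant.

How it is judged:
On the way:
1. the box is half way into the lane, between the rails (x of freezer_box in the frame of lane above 0.02 m and y of freezer_box in the frame of lane between -0.012 and 0.012 m), for 0.1 s.
At the end, for the whole second after the job is handed in: The box stands flat on the worktop at rest between the rails, its front against the end stop (within 5 mm), clear of both rails (x of freezer_box in the frame of lane between 0.168 and 0.178 m and y of freezer_box in the frame of lane between -0.01 and 0.01 m and angle between the x axis of freezer_box and the x axis of lane, either way round below 0.12 rad and angle between freezer_box's own z axis and vertical below 0.03 rad and height (world z) of freezer_box below 0.004 m and linear speed of freezer_box below 0.01 m/s); the robot touches nothing.
It fails at once if a rail is touched, by the box or by the robot (contact force between any of rail_far, rail_near and anything else above 0.3 N).
It fails at once if the box is lifted or tipped (height (world z) of freezer_box above 0.008 m or angle between freezer_box's own z axis and vertical above 0.1 rad).
It fails at once if another thing on the worktop is moved or knocked over (distance of any of flask, bottle, dish, tube, tape, jar, tip_box from where it was at the start of the episode above 0.015 m or angle between any of flask, bottle, dish, tape, jar, tip_box's own z axis and vertical above 0.25 rad).
It also fails if it takes over 72 s, if anything falls off the work surface, if the arm or the gripper's body presses on something with over 40 N, if the wrist force passes 120 N, or if a joint passes its speed limit or range.

ROBOT

A 7-joint arm with a two-finger parallel gripper is mounted at the origin on a cart in front of the work surface, level with it; the furniture and walls round the work are solid. World frame = base frame: x ahead of the robot, y to its left, z up, the work surface at z = 0. Lengths are in m, angles in rad, forces in N, time in s.
With the tool pointing down it reaches from about 0.425 to 0.925 m from the base axis. Payload 6.8 kg.
Tool frame: the origin (TCP) lies on the front face of the gripper's body, between the roots of the fingers; the fingertips stand 73 mm ahead of it and the grasp point (between the pads) lies 54 mm ahead of it (env.nose_length is the distance from the TCP to the fingertips, in m); z points along the fingers, y is the line along which they close (so a half turn about z gives the same grasp; the last joint's range is limited). The gripper opens to 85 mm and grips with 20 to 120 N. Pads are 22 mm wide; open, the fingers measure 114 mm over their backs; the gripper's body (76 mm by 85 mm) begins 54 mm behind the grasp point. The pads swing forward as they close: fully open they stand 13 mm farther back than shut.
Start: joints at [-1.401, 0.477, 0.022, 1.555, -0.011, 1.109, -0.083], TCP at [0.185, 0.649, 0.304] pointing down, gripper open.
Joint ranges: [-2.96, 2.96], [-0.34, 2.1], [-1.41, 1.46], [0.24, 2.44], [-1.37, 4.51], [0.17, 1.92], [-2.96, 2.96]. Speed limits (rad/s): [2.39, 2.39, 3.14, 3.14, 3.14, 3.14, 3.14].

INTERFACE

Orientations are given as a unit quaternion [w, x, y, z].
In Python, from cell import env, kin, camera, calibration, job gives the robot as it stands. The module is installed in compiled form; this text tells all that it offers. Calls block until the motion is done:
- env.reach(position, orientation): joint-space move of the TCP to a pose.
- env.movel(position, velocity=0.15, rot=None, stop_force=None): straight line of the TCP; rot=None keeps the orientation; velocity is the mean speed in m/s. With stop_force (N) it stops when the force on the tool has changed by that much, and returns True; else False.
- env.goto_joints(angles): joint-space move.
- env.grip(opening, f_grip=None): finger opening in m; f_grip is the grip in N (None keeps the last); returns when the fingers have stopped.
- env.dwell(seconds).
- kin.inverse_kinematics(position, orientation): joint angles nearest the present ones, or None.
- env.get_state(): the state.
- camera(name): name is "side" or "top" or "wrist"; returns (picture, depth): 420x560x3 uint8, blue, green, red; 420x560 float32, m along the optical axis (not along the pixel's ray), 0 where there is no reading.
- calibration(name): a dict with "fx", "fy", "cx", "cy" (pixels), "rvec" (rotation vector, rad) and "tvec" (3), from world to camera coordinates, as OpenCV has them. Camera axes: x right, y down, z forward; pixel columns grow to the right and rows downward; lengths in m; the calibration is good to about 2 mm. A picture is of the moment at which its call begins: read the wrist's pose just before it. calibration takes no time and is no camera call; for the wrist camera it gives the pose at the moment of the call.
A pose or a line that the arm cannot do raises env.PlanningError and nothing moves.
- job.job_done(): hands the job in; it is judged then, once.
The state is a dict: "time": time; "qpos": joint angles; "joint_velocities": joint speeds; "joint_torque": joint torques, N m; "tcp_pos": TCP position; "orientation": TCP orientation; "force": force on the tool from outside, world axes, zero at the start; "torque": the same for the moment, N m; "opening": finger opening in m; "gripper_force": force on a finger pad.
Only numpy, scipy, OpenCV 4.12 (cv2) and the standard library are available. Lean on these libraries where they do the work, as an engineer would, in place of code of your own. Each camera call takes 0.05 s, during which the arm holds its last target. There are 200 camera calls.

## Working session

There is one attempt and no reset: what is moved stays moved. The work goes in short steps, each a Python script; the robot and the scene stay as the last script left them, time stands still between calls to the robot, and variables do not carry over. Pictures are saved under pics/ and viewed, at most 10 in all, crops included, and the job is handed in when it is done.

```bash
mkdir -p pics
python3 - <<'E'
from cell import env,camera,calibration
import cv2,numpy as np
for n in("top","side"):
    p,d=camera(n);cv2.imwrite(f"pics/{n}0.png",p);np.savez(f"{n}0.npz",p=p,d=d)
    c=calibration(n);print(n,{k:np.round(v,4).tolist() for k,v in c.items()})
s=env.get_state();print(s["time"],s["tcp_pos"],s["orientation"],s["opening"])
E
```

```text
top {'fx': 443.8387, 'fy': 443.8387, 'cx': 278.7254, 'cy': 212.5298, 'rvec': [2.0528, -2.1879, 0.2261], 'tvec': [0.122, 0.5455, 1.3711]}
side {'fx': 499.8892, 'fy': 499.8892, 'cx': 273.3289, 'cy': 213.971, 'rvec': [2.1646, -0.9328, 0.4059], 'tvec': [-0.3118, 0.3829, 1.1592]}
0.1 [0.18503666 0.64871422 0.3030278 ] [-4.10479901e-05  1.38468174e-01  9.90366549e-01 -8.13812546e-04] 0.08564371125459054
```

View pics/top0.png

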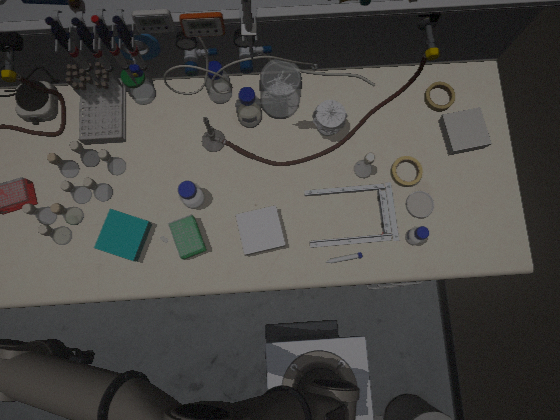

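```bash
cat > h.py <<'E'
import cv2,numpy as np
def ortho(p,c,z,x0,x1,y0,y1,s=2):
    """rectify picture to plane z; rows: x from x1 down to x0, cols: y from y1 down to y0, s px per mm"""
    w=np.array([[x1,y1,z],[x1,y0,z],[x0,y0,z],[x0,y1,z]],float)
    K=np.array([[c["fx"],0,c["cx"]],[0,c["fy"],c["cy"]],[0,0,1]])
    q=cv2.projectPoints(w,np.array(c["rvec"],float),np.array(c["tvec"],float),K,None)[0].reshape(4,2)
    W,H=int((y1-y0)*1000*s),int((x1-x0)*1000*s)
    M=cv2.getPerspectiveTransform(q.astype(np.float32),np.float32([[0,0],[W,0],[W,H],[0,H]]))
    return cv2.warpPerspective(p,M,(W,H),flags=cv2.INTER_CUBIC)
E
python3 - <<'E'
from cell import calibration
from h import *
p=np.load("top0.npz")["p"];c=calibration("top")
# x,y of key pixels
K=np.array([[c["fx"],0,c["cx"]],[0,c["fy"],c["cy"]],[0,0,1]]);R=cv2.Rodrigues(np.array(c["rvec"],float))[0];t=np.array(c["tvec"],float)
def w(u,v,z):
    r=R.T@np.linalg.solve(K,[u,v,1]);o=-R.T@t;return (o+r*(z-o[2])/r[2])[:2].round(3)
print("cam",-R.T@t)
for n,u,v,z in [("box",261,230,.05),("mouthfar",305,191,.02),("mouthnear",310,243,.02),("stop",390,212,.03),("jar",190,190,.1),("tip",187,237,.067),("flask",368,160,.1),("tube",345,258,.01)]: print(n,w(u,v,z))
E
```

```text
cam [0.26930171 0.11326552 1.4515361 ]
box [0.5   0.147]
mouthfar [ 0.627 -0.005]
mouthnear [ 0.452 -0.008]
stop [ 0.536 -0.277]
jar [0.633 0.361]
tip [0.49 0.38]
flask [ 0.696 -0.207]
tube [ 0.397 -0.119]
```

Run:
```python
from cell import env,kin,camera,calibration
from h import *
print(env.nose_length)
r=2**-.5
for q in([0,r,r,0],[0,-r,r,0]):
    for pos in([.52,.10,.40],[.40,.147,.097],[.5,.25,.097],[.535,-.09,.097]): 
        j=kin.inverse_kinematics(pos,q); print(q[1]>0,pos,None if j is None else np.round(j,2))
q=[0,r,r,0]
for b,pos in((0,[.52,.10,.42]),):
    env.reach(pos,q); s=env.get_state(); c=calibration("wrist"); p,d=camera("wrist")
    np.savez("w1.npz",p=p,d=d,**{k:np.array(v) for k,v in c.items()})
    R=cv2.Rodrigues(np.array(c["rvec"],float))[0];print(-R.T@np.array(c["tvec"]),R.round(2).tolist(),c["fx"],s["time"])
    cv2.imwrite("pics/w1.png",p)
```

```text
0.0726
True [0.52, 0.1, 0.4] [-0.85  0.16  0.63  1.81 -0.1   1.2  -0.19]
True [0.4, 0.147, 0.097] [-0.76  0.45  0.31  2.3  -0.32  0.43 -0.18]
True [0.5, 0.25, 0.097] [-0.86  0.6   0.38  2.   -0.37  0.61 -0.24]
True [0.535, -0.09, 0.097] [-0.37  0.62  0.55  2.05 -0.56  0.62  0.56]
False [0.52, 0.1, 0.4] [-0.5   0.15  0.22  1.79 -0.03  1.2   2.87]
False [0.4, 0.147, 0.097] [-0.36  0.43 -0.16  2.27  0.16  0.45  2.49]
False [0.5, 0.25, 0.097] [-0.4   0.58 -0.23  1.97  0.22  0.62  2.38]
False [0.535, -0.09, 0.097] [-0.76  1.07  1.26  2.07 -1.24  1.09 -2.  ]
[0.52063225 0.18402105 0.49131445] [[1.0, 0.0, -0.0], [0.0, -0.95, 0.32], [0.0, -0.32, -0.95]] 324.67326143442216 2.425
```

View pics/w1.png

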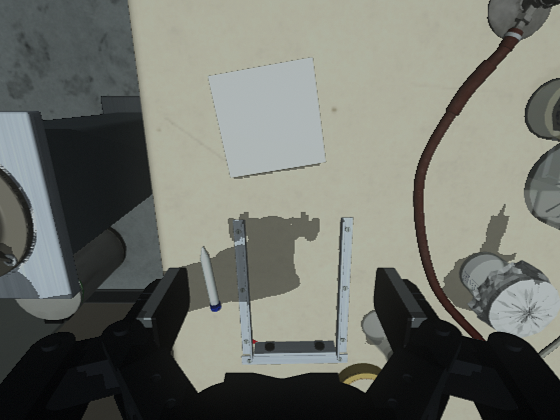

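```bash
cat >> h.py <<'E'
def both(p,c,f,yb=(.04,.25),s=1.5,xr=(.41,.64),yl=(-.28,.02)):
    a=ortho(p,c,.05,*xr,*yb,s);b=ortho(p,c,.02,*xr,*yl,s)
    print("col split",a.shape[1]);cv2.imwrite(f,cv2.hconcat([a,b]))
E
python3 - <<'E'
from h import *
z=np.load("w1.npz");both(z["p"],z,"pics/w1r.png")
E
```

```text
col split 315
```

View pics/w1r.png

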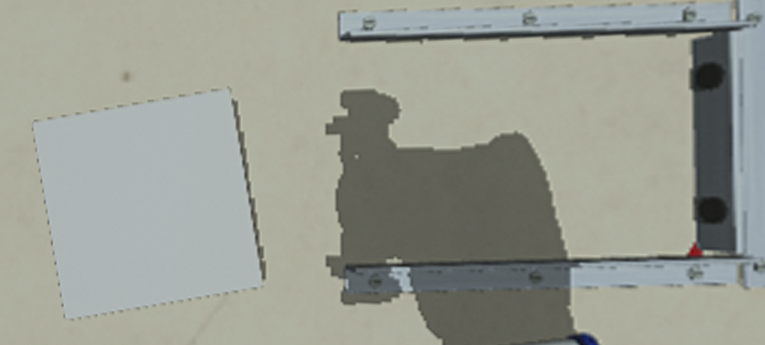

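Run:
```python
from h import *
z=np.load("w1.npz")
s=1.5
a=ortho(z["p"],z,.02,.41,.64,-.28,.02,3)
# enlarged strips around both rails, at mouth and at far end
A=lambda y,x0,x1:a[int((.64-x1)*3000):int((.64-x0)*3000),int((.02-y)*3000):int((.02-y)*3000)+180]
r=[A(y,.60,.64) for y in(.01,-.10,-.19)]
q=[A(y,.44,.48) for y in(.01,-.10,-.19)]
im=cv2.vconcat([cv2.hconcat(r),cv2.hconcat(q)]);im=cv2.resize(im,None,fx=1.4,fy=2.4,interpolation=cv2.INTER_NEAREST)
cv2.imwrite("pics/rails.png",im);print(im.shape)
# box edges
b=cv2.cvtColor(ortho(z["p"],z,.05,.41,.64,.04,.25,3),cv2.COLOR_BGR2HSV)
m=((b[...,1]<25)&(b[...,2]>140)).astype(np.uint8)
n,l,st,ce=cv2.connectedComponentsWithStats(m);i=1+st[1:,4].argmax()
rc=cv2.minAreaRect(np.argwhere(l==i)[:,::-1].astype(np.float32));print(rc)
print("box x,y",.64-rc[0][1]/3000,.25-rc[0][0]/3000, "size",np.array(rc[1])/3,rc[2])
```

```text
(576, 756, 3)
((310.7010498046875, 356.2420959472656), (625.8626098632812, 671.3313598632812), 1.0708245038986206)
box x,y 0.5212526346842448 0.1464329833984375 size [208.62086995 223.77711995] 1.0708245038986206
```

View pics/rails.png

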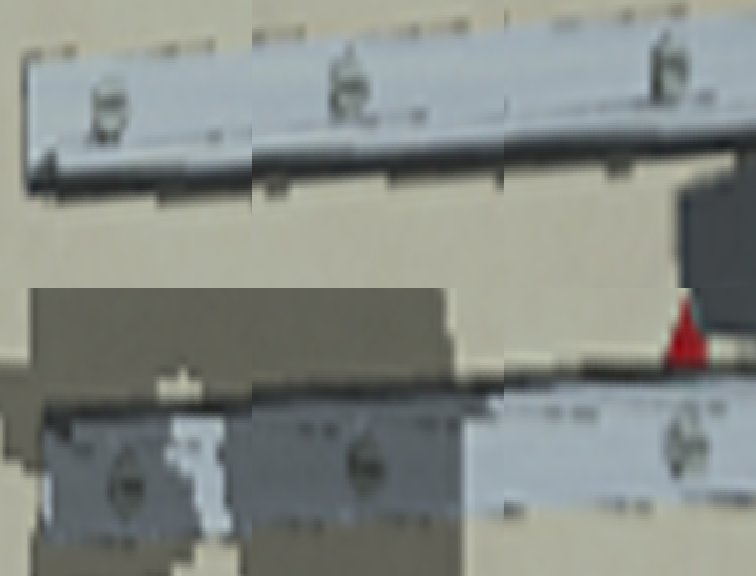

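```bash
cat >> h.py <<'E'
O=np.array([.5384,.002]);S=.023
u=np.array([S,-1])/np.hypot(S,1);v=np.array([1,S])/np.hypot(S,1)
def L(x,y,z): return [*(O+x*u+y*v),z]
def quat(ang):  # tool z down, tool x at world angle ang
    return [0,np.cos(ang/2),np.sin(ang/2),0]
def wrist(env,camera,calibration,name):
    c=calibration("wrist");p,d=camera("wrist")
    np.savez(name+".npz",p=p,d=d,**{k:np.array(w) for k,w in c.items()})
    return p,c
E
python3 - <<'E'
from cell import env,kin
from h import *
for a in(S,S+np.pi):
    for P in(L(-.15,-.127,.2),L(-.15,-.127,.097),L(-.15,-.08,.097)):
        j=kin.inverse_kinematics(P,quat(a));print(a,np.round(P,3),None if j is None else np.round(j,2))
E
```

```text
0.023 [0.408 0.149 0.2  ] [-1.07  0.27  0.67  2.24 -0.26  0.7  -1.76]
0.023 [0.408 0.149 0.097] [-0.91  0.49  0.5   2.29 -0.52  0.47 -1.53]
0.023 [0.455 0.15  0.097] [-0.89  0.55  0.56  2.19 -0.57  0.54 -1.45]
3.1645926535897932 [0.408 0.149 0.2  ] [-0.82  0.24  0.38  2.23 -0.14  0.7   1.24]
3.1645926535897932 [0.408 0.149 0.097] [-0.73  0.45  0.28  2.28 -0.29  0.44  1.38]
3.1645926535897932 [0.455 0.15  0.097] [-0.67  0.5   0.28  2.18 -0.28  0.5   1.41]
```

Run:
```python
from cell import env,kin,camera,calibration
from h import *
q=quat(S+np.pi)
env.reach(L(-.15,-.127,.2),q)
env.movel(L(-.15,-.127,.097),.12)
env.movel(L(-.15,-.078,.097),.04)
s=env.get_state();print(s["time"],s["force"],np.array(s["tcp_pos"])-L(-.15,-.078,.097))
env.movel(L(-.15,-.10,.097),.08)
env.movel(L(-.15,-.10,.2),.15)
env.reach([.52,.10,.42],quat(np.pi/2))
p,c=wrist(env,camera,calibration,"w2")
both(p,c,"pics/w2r.png");print(env.get_state()["time"])
```

```text
6.1583 [-0.44056021 -1.2582854  -1.41283931] [ 3.94841781e-05 -2.69604248e-04 -3.43541132e-05]
col split 315
8.7833
```

View pics/w2r.png

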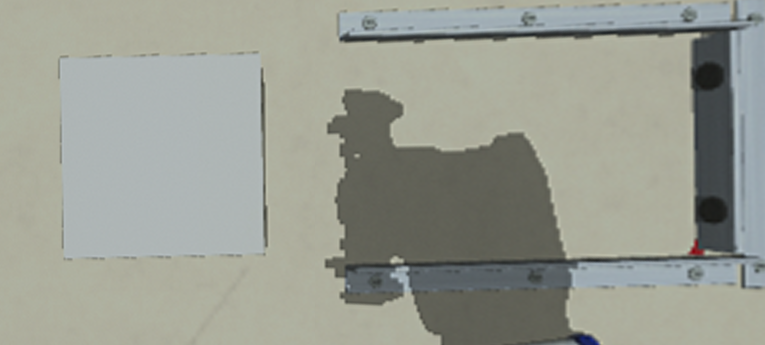

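Run:
```python
from cell import env,kin,camera,calibration
from h import *
q=quat(S+np.pi/2)
env.reach(L(-.245,.0005,.2),q)
env.movel(L(-.245,.0005,.097),.12)
env.movel(L(-.153,.0005,.097),.05)
s=env.get_state();print(s["time"],s["force"])
env.movel(L(-.17,.0005,.097),.08)
env.movel(L(-.17,.0005,.2),.15)
env.reach([.52,.10,.42],quat(np.pi/2))
p,c=wrist(env,camera,calibration,"w3")
both(p,c,"pics/w3r.png",yb=(-.03,.18));print(env.get_state()["time"])
```

```text
12.8167 [-0.77326862  0.80318933 -0.07757627]
col split 315
14.9917
```

View pics/w3r.png

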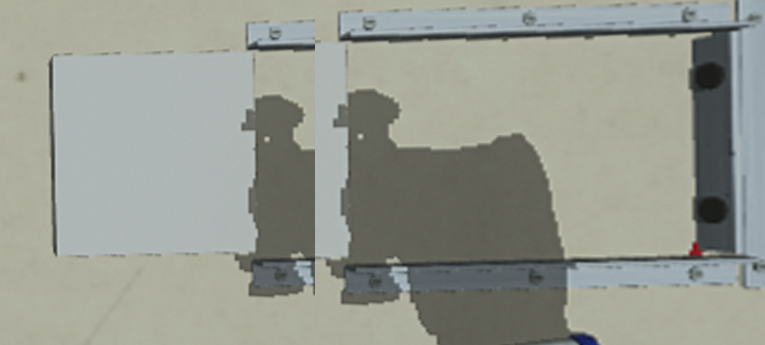

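Run:
```python
from cell import env,kin,camera,calibration
from h import *
q=quat(S+np.pi/2)
env.reach(L(-.175,.001,.2),q)
env.movel(L(-.175,.001,.097),.12)
env.movel(L(-.03,.001,.097),.05)
s=env.get_state();print(s["time"],s["force"])
env.movel(L(-.05,.001,.097),.08)
env.movel(L(-.05,.001,.2),.15)
env.reach([.52,.10,.42],quat(np.pi/2))
p,c=wrist(env,camera,calibration,"w4")
both(p,c,"pics/w4r.png",yb=(-.15,.06));print(env.get_state()["time"])
```

```text
19.975 [ 0.76212412  1.86126331 -1.14654703]
col split 315
22.1583
```

View pics/w4r.png

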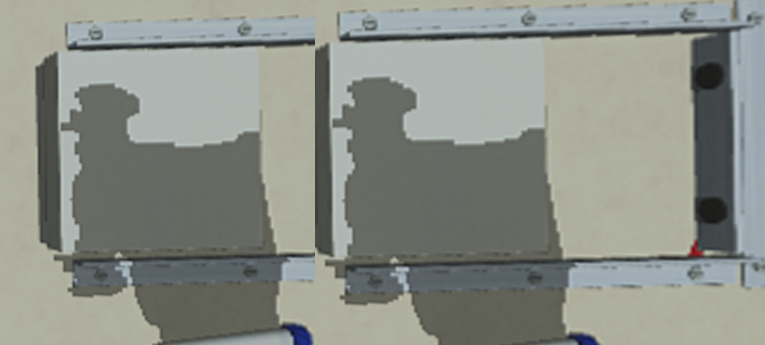

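Run:
```python
from cell import env,kin,camera,calibration
from h import *
q=quat(S+np.pi/2)
env.reach(L(-.055,.0008,.2),q)
env.movel(L(-.055,.0008,.097),.12)
env.movel(L(.08,.0008,.097),.05)
f=env.get_state()["force"]
hit=env.movel(L(.104,.0008,.097),.02,stop_force=6)
s=env.get_state();print(hit,s["time"],f,s["force"],"lane x tcp",(np.array(s["tcp_pos"])[:2]-O)@u)
env.movel(L(.06,.0008,.097),.08)
env.movel(L(.06,.0008,.2),.15)
env.reach([.53,.02,.42],quat(np.pi/2))
p,c=wrist(env,camera,calibration,"w5")
both(p,c,"pics/w5r.png",yb=(-.26,-.05));print(env.get_state()["time"])
```

```text
True 27.9583 [0.71152824 1.85871494 0.41158555] [-0.53439912 -0.69221358  0.69857894] lane x tcp 0.10146615876916297
col split 315
30.425
```

View pics/w5r.png

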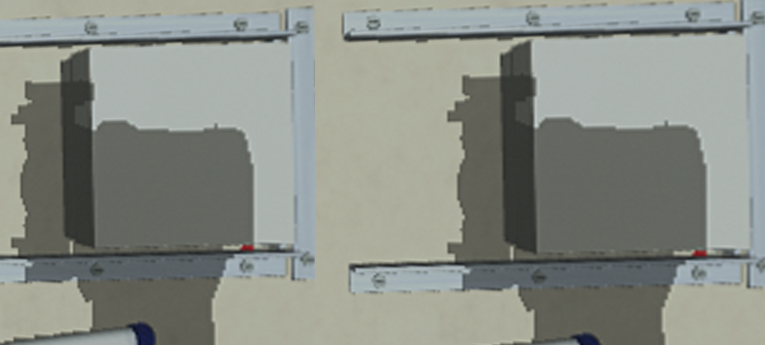

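```bash
cat >> h.py <<'E'
def cloud(n):
    z=np.load(n);d=z["d"];R=cv2.Rodrigues(z["rvec"].astype(float))[0]
    vv,uu=np.indices(d.shape);P=np.stack([(uu-z["cx"])/z["fx"]*d,(vv-z["cy"])/z["fy"]*d,d],-1)[d>0]
    W=(P-z["tvec"].ravel())@R
    return (W[:,:2]-O)@u,(W[:,:2]-O)@v,W[:,2]
E
python3 - <<'E'
from h import *
for n in("w1.npz","w4.npz","w5.npz"):
    a,b,z=cloud(n);print(n)
    m=(abs(b)<.05)&(a>.19)&(a<.3)
    for lo in(.004,.01,.015,.02,.025,.03,.045):
        k=m&(z>lo)&(z<lo+.006)
        if k.sum()>5: print(" z",lo,k.sum(),"x pct",np.percentile(a[k],[0,5,50,95,100]).round(4))
    k=(abs(b)<.05)&(z>.046)&(z<.054)&(a<.3)&(a>-.3);print(" top",np.percentile(a[k],[.2,1,99,99.8]).round(4) if k.any() else 0,np.median(z[k]) if k.any() else 0)
    for s in(-1,1):  # rail open ends and rail lateral
        k=(s*b>.07)&(s*b<.085)&(z>.014)&(z<.024)&(a>-.05)&(a<.28);print(" rail",s,np.percentile(a[k],[0,1,99,100]).round(4),np.percentile(b[k],[2,98]).round(4))
E
```

```text
w1.npz
 z 0.004 402 x pct [0.194  0.2497 0.2868 0.2984 0.2999]
 z 0.01 127 x pct [0.245  0.246  0.2502 0.2515 0.2521]
 z 0.015 142 x pct [0.245  0.2458 0.2499 0.2515 0.2521]
 z 0.02 161 x pct [0.245  0.2459 0.25   0.2515 0.253 ]
 z 0.025 197 x pct [0.2456 0.2481 0.2506 0.255  0.2565]
 z 0.03 164 x pct [0.2486 0.2498 0.2522 0.2554 0.2565]
 top [-0.2238 -0.2212 -0.0863 -0.083 ] 0.05207851128495321
 rail -1 [0.006  0.0071 0.2713 0.275 ] [-0.0799 -0.0757]
 rail 1 [0.0061 0.0066 0.272  0.2761] [0.0761 0.0817]
w4.npz
 z 0.004 426 x pct [0.1982 0.2495 0.287  0.2984 0.2999]
 z 0.01 124 x pct [0.2448 0.2457 0.25   0.2514 0.2518]
 z 0.015 139 x pct [0.2445 0.2458 0.25   0.2515 0.2526]
 z 0.02 164 x pct [0.2447 0.2458 0.25   0.2513 0.2526]
 z 0.025 203 x pct [0.2455 0.2479 0.2507 0.2551 0.2567]
 z 0.03 158 x pct [0.2491 0.2498 0.2523 0.2557 0.2567]
 top [-0.0196 -0.0192  0.1128  0.1142] 0.0519789401972276
 rail -1 [0.0063 0.0078 0.2714 0.2756] [-0.0799 -0.0758]
 rail 1 [0.0058 0.0071 0.273  0.2739] [0.0762 0.0817]
w5.npz
 z 0.004 336 x pct [0.2821 0.2841 0.2915 0.2992 0.3   ]
 z 0.045 219 x pct [0.1902 0.192  0.2163 0.2443 0.2467]
 top [0.1117 0.1122 0.2442 0.2457] 0.05192037913786257
 rail -1 [0.0065 0.0076 0.2702 0.2747] [-0.0799 -0.0758]
 rail 1 [0.0062 0.0078 0.2719 0.2752] [0.0776 0.0818]
```

```bash
python3 -c "
from cell import job
print(job.job_done())"
```

```text
the job is handed in; nothing more can be done
None
```

The freezer box is in the lane with its front against the end stop, about 173 mm in and within about 1 mm of the centre line. The pictures show it square and clear of both rails, the arm is away from everything, and I handed the job in at about 30 s of the 72 s. I got no verdict back from the judging.

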